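# Fit the tube rotor to the mini-centrifuge

## Task

Get the mini-centrifuge ready for tubes: press the green paddle on its front and let the clear lid spring fully open by itself, without touching the lid. Then take the blue eight-place tube rotor from the bench, set it over the square drive spindle and push it straight down until the spring ball clicks and the rotor is fully home. Let go, and leave the lid open and everything else on the bench where it is.

Things in the scene. Friction and masses are not known exactly. Their poses are not given: they have to be found in the camera images.
- centrifuge: White mini-centrifuge, fixed, 237 mm long (142 in front of the origin, 95 behind) and 160 wide, blue band round its foot. Origin: on the bench under the spindle axis. Own -x: its front (low nose, 58 mm high, with paddle and display); +x: lid hinge; z up. Deck 70 mm high, with an open round bowl 112 mm across about the spindle, floor 45 mm above the bench.
- paddle_top (a point): Centre of the top of the green release paddle (26 x 38 mm), 124 mm in front of the spindle axis, 67 mm above the bench; display on its left, small keys on its right. Pressed straight down with closed fingertips it goes down 5 mm (1 N at first, 3 to 4.5 N at the stop) and springs back. A hand over it that reaches no more than 40 mm towards the lid is clear of the opening lid.
- release (a joint): Turn of the paddle's crank (rad): 0 at rest, 0.17 pressed to its stop; its hook lets go of the lid at about 0.1.
- lid_hinge (a joint): Opening of the lid (rad): 0 shut and latched, 1.9 fully open. Once unhooked, its sprung, damped hinge swings it up and back in 1 to 2 s and keeps it there, leaning away behind the spindle, its edge 240 mm above the bench: 88 mm behind the spindle axis at hinge height, 118 mm behind it 90 mm higher up.
- lid: The clear domed lid, dome 134 mm across, with a grey tongue under the latch in front; its top 118 mm above the bench while shut; robot and rotor must keep off it. Origin: on the hinge axis, 88 mm behind the spindle axis and 72 mm above the bench; the shut lid runs from there along the machine's -x.
- spindle_seat (a point): Top of the spindle's round collar (28 mm across), on the spindle axis, 52 mm above the bench: the rotor's underside rests here when home. z up; x, y square to the flats of the steel drive above it: 12 x 12 mm, 20 mm high, plus a tapered tip to 27 mm. The spindle turns easily; at the start its yaw is within 0.35 rad of the machine's.
- ball (a joint): Travel of the brass spring ball in the +x flat of the square drive, 12 mm above the seat (m): 0 or a little below when fully out (3 mm proud), growing as it is pushed in. It is pushed in 1 to 1.5 mm while it slides in the rotor's bore and jumps back below 0.5 mm at the click.
- rotor: Blue rotor: disc 92 mm across, 28 high, eight white-rimmed holes in its sloping edge; on top a square hub 26 x 26 mm, 28 to 56 mm above the underside, to grip by its flats. Origin: centre of underside, z up, x, y square to hub and bore. Bore from below: 13.4 mm square, 30 deep, tapered mouth; fits in any quarter turn. On the drive the ball holds it up 5-10 mm; 5-15 N pushes it home.
- strip_rotor: Grey rotor for tube strips, same outline and hub, with two white bars on top; not the one wanted. Origin: centre of the underside.
- tube_rack: Orange rack with capped tubes, 75 x 155 x 47 mm, behind on the left. Origin: centre of the underside.
- keypad: White microtome keypad with grey keys and dark display, 150 x 95 x 29 mm, on the right. Origin: centre of the underside.
- slide_tray: Cream tray of glass slides, 300 x 100 x 34 mm, on the left. Origin: centre of the underside.
- brush: Bristle brush standing on its wooden handle, 40 mm wide, 105 mm high, behind on the right. Origin: centre of the underside.
- stain_bottle: Amber bottle with black cap, 56 mm wide, 95 mm high, behind on the right. Origin: centre of the underside.
- blade_box: Green blade dispenser, 70 x 45 x 25 mm, in front on the right. Origin: centre of the underside.
Things that resemble listed ones, but are neither listed nor needed, are in the scene too. Of the things that look like the rotor, take the one that is farthest to the robot's right at the start.

How it is judged:
By the outcome, as a careful person would: the job done as asked, in the order asked, and still so for the second after the job is handed in, with the robot touching nothing.
It also fails if it takes over 51 s, if anything falls off the work surface, if the arm or the gripper's body presses on something with over 40 N, if the wrist force passes 120 N, or if a joint passes its speed limit or range.

## Robot

A 6-joint arm with a two-finger parallel gripper is mounted at the origin on the work surface. World frame = base frame: x ahead of the robot, y to its left, z up, the work surface at z = 0. Lengths are in m, angles in rad, forces in N, time in s.
With the tool pointing down it reaches from about 0.225 to 0.875 m from the base axis. Payload 3.4 kg.
Tool frame: the origin (TCP) lies at the very end of the fingers, on their centre line; the grasp point (between the pads) lies 19 mm behind it; z points along the fingers, y is the line along which they close (so a half turn about z gives the same grasp; the last joint's range is limited). The gripper opens to 85 mm and grips with 20 to 120 N. Pads are 22 mm wide; open, the fingers measure 114 mm over their backs; the gripper's body (76 mm by 85 mm) begins 54 mm behind the grasp point. The pads swing forward as they close: fully open they stand 13 mm farther back than shut.
Start: joints at [-1.288, 0.276, 1.505, -0, 1.361, -0.121], TCP at [0.226, -0.529, 0.231] pointing down, gripper open.
Joint ranges: [-2.89, 2.89], [-0.75, 2.08], [0.22, 2.7], [-1.18, 4.32], [0.11, 2.71], [-2.7, 2.7]. Speed limits (rad/s): [2.57, 2.57, 3.14, 3.14, 3.14, 3.14].

## Interface

Orientations are given as a unit quaternion [w, x, y, z].
In Python, from rig import manip gives the robot as it stands. The module is installed in compiled form; this text tells all that it offers.
- The arm moves only by the tool play_rows, never from a script. Its argument "motion" is a list of rows, each a list of 5 numbers: the shift along the tool's x, y, z in units of 40 mm (1.0 is 40 mm), then the turn about the tool's z in units of 10 degrees (1.0 is 10 degrees), then the finger opening in mm, from 0 to 85.4. A call has 1 to 5 rows; each row is the pose to reach, as a shift and turn from the pose commanded when the call began, along the tool's axes at that moment; what a row does not reach only later rows make up. A row lasts 1/8 s, in which the tool goes at most 62.5 mm and 10.7 degrees, less where a joint would pass 70% of its speed; a pose out of reach is approached as far as the arm can. A call with a gripper value outside its range is refused whole. The fingers move at their own pace and stop on an object; "newtons" is the grip in N (left out, the last holds). Time passes only in rows, so rows that repeat a pose let the fingers close. It gives the time, the measured TCP pose, the force, the opening and the grip force at its end, in the units of the state.
- manip.get_state(): the state, without advancing time (a new reading comes with each control period).
- manip.get_image(name): name is "scene" or "top"; returns a dict with "img" (480x640x3 uint8, red, green, blue), "range_z" (480x640 float32, m along the optical axis (not along the pixel's ray), 0 where there is no reading), "fx", "fy", "cx", "cy" (pixels), "R" (3x3) and "t" (3): a world point X has camera coordinates R X + t. Camera axes: x right, y down, z forward; pixel columns grow to the right and rows downward; lengths in m; the calibration is good to about 2 mm. A picture is of the moment at which its call begins.
- manip.sign_off(): hands the job in; it is judged then, once.
The state is a dict: "clock": time; "qpos": joint angles; "qd": joint speeds; "effort": joint torques, N m; "position": TCP position; "ee_rot": TCP orientation; "contact_force": force on the tool from outside, world axes, zero at the start; "moment": the same for the moment, N m; "width": finger opening in m; "gripper_force": force on a finger pad.
Only numpy, scipy, OpenCV 4.12 (cv2) and the standard library are available. Lean on these libraries where they do the work, as an engineer would, in place of code of your own. Each camera call takes 0.05 s, during which the arm holds its last target. There are 200 camera calls.

## Working session

There is one attempt and no reset: what is moved stays moved. The work goes in short steps, Python scripts to look and compute and a tool call to move; the robot and the scene stay as the last step left them, time stands still between calls to the robot, and variables do not carry over. Pictures are saved under pics/ and viewed, at most 10 in all, crops included, and the job is handed in when it is done.

Besides the shell and the picture viewer there is one more tool, called after "Request:" as name([rows], argument=value, ...), one row to a line, values as JSON. play_rows: Moves the arm, as the interface text tells. Its arguments: {"type":"object","properties":{"motion":{"type":"array","items":{"type":"array","items":{"type":"number"}}},"newtons":{"type":"number"}},"required":["motion"]}

```bash
mkdir -p pics; cat > h.py <<'E'
import numpy as np, cv2
from rig import manip
def grab(n):
    return manip.get_image(n)
def save(d,f): cv2.imwrite('pics/'+f,d['img'][:,:,::-1])
def pts(d):
    z=d['range_z']; v,u=np.mgrid[:480,:640]
    c=np.stack([(u-d['cx'])/d['fx']*z,(v-d['cy'])/d['fy']*z,z],-1)
    return (c-d['t'])@d['R']
def ray(d,u,v,h):
    r=np.array([(u-d['cx'])/d['fx'],(v-d['cy'])/d['fy'],1])@d['R']; o=-d['t']@d['R']
    return o+r*(h-o[2])/r[2]
E
python3 - <<'E'
from h import *
print(manip.get_state())
for n in('scene','top'):
    d=grab(n); save(d,n+'0.png'); np.savez(n+'0.npz',**d); print(n,-d['t']@d['R'],d['R'],d['fx'])
E
```

```text
{'clock': 0.0, 'qpos': array([-1.28800546e+00,  2.76610579e-01,  1.50613385e+00, -7.13968603e-06,
        1.36066990e+00, -1.20990038e-01]), 'qd': array([ 0.00051097,  0.00117679,  0.00087545,  0.0002238 , -0.00020628,
        0.00177783]), 'effort': array([ 2.66341303e-04, -4.16776514e+01, -2.45807737e+01,  6.59116768e-05,
        1.09564973e-02, -1.37407167e-05]), 'position': array([ 0.22576896, -0.52826039,  0.23043052]), 'ee_rot': array([-9.07580021e-04,  9.79688696e-01,  2.00522391e-01, -7.70862984e-05]), 'contact_force': array([-0.52782111, -0.29830657,  0.10768985]), 'moment': array([ 0.05344992,  0.05655465, -0.01946813]), 'gripper_force': 0.0, 'width': 0.08528023186499688}
scene [ 0.95692009 -0.48974779  1.02291244] [[ 0.77579163  0.6309786   0.0036523 ]
 [ 0.52523019 -0.64254399 -0.55791619]
 [-0.34968641  0.43474501 -0.82988926]] 447.6647416765927
top [0.43607642 0.00543958 1.60853418] [[-0.00447526 -0.99997268 -0.00588287]
 [-0.99822099  0.00481703 -0.05942778]
 [ 0.05945449  0.00560645 -0.99821527]] 535.3869915616324
```

View pics/scene0.png

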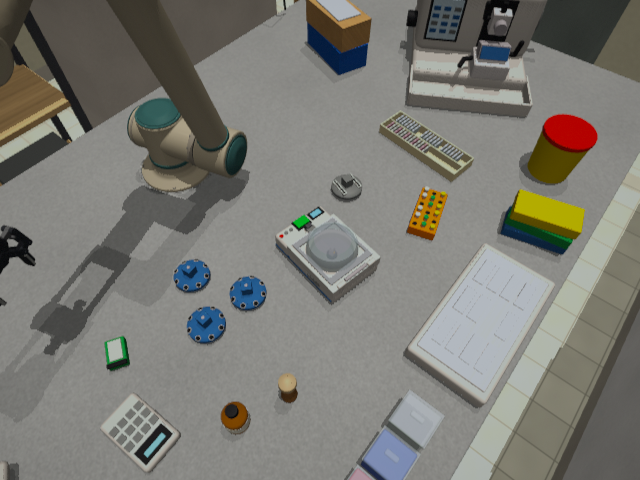

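View pics/top0.png

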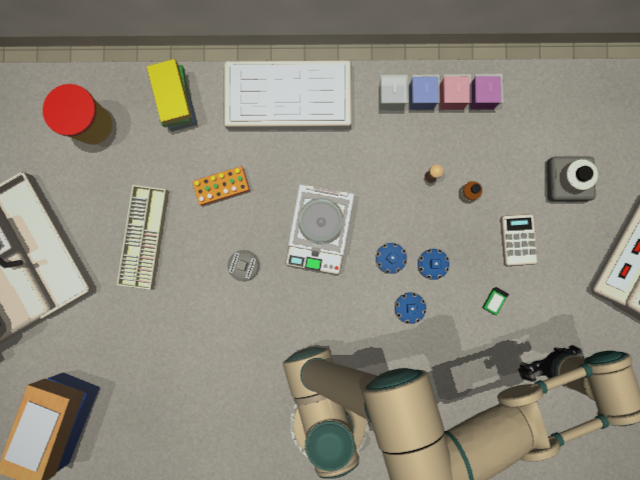

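The scene view shows the three blue rotors at about (192,275), (248,293) and (206,324), with the machine at (328,250). The top view shows the rotors at (391,258), (433,264) and (410,308), the machine's dome at (321,222) and the green paddle at (313,264). The rightmost rotor is the one at (433,264) in the top view.

```bash
python3 - <<'E'
from h import *
for n in('top','scene'):
    d=dict(np.load(n+'0.npz')); P=pts(d); hsv=cv2.cvtColor(d['img'],cv2.COLOR_RGB2HSV)
    print(n,'depth valid',(d['range_z']>0).mean())
    m=(cv2.inRange(hsv,(98,130,50),(118,255,255))>0)&(P[...,2]<.1)&(P[...,0]>.1)
    k,l,s,c=cv2.connectedComponentsWithStats(cv2.morphologyEx(m.astype(np.uint8),cv2.MORPH_CLOSE,np.ones((5,5))))
    for i in range(1,k):
        if s[i,4]<300: continue
        q=P[l==i]; h=q[(q[:,2]>.045)&(q[:,2]<.07)]
        print('blue',c[i],s[i],'ray',ray(d,*c[i],.02),'zmax',np.percentile(q[:,2],[50,99]))
        if len(h)>5:
            r=cv2.minAreaRect((h[:,:2]*1000).astype(np.float32)); print('  hub',len(h),h.mean(0),r)
    m=cv2.inRange(hsv,(45,120,80),(75,255,255))
    k,l,s,c=cv2.connectedComponentsWithStats(m)
    for i in range(1,k):
        if s[i,4]>40: print('green',c[i],s[i],ray(d,*c[i],.067),np.median(P[l==i],0), cv2.minAreaRect(np.argwhere(l==i)[:,::-1].astype(np.float32)))
    # machine: points 0.06..0.125 near
    near=(abs(P[...,0]-.43)<.2)&(abs(P[...,1])<.16)
    q=P[near&(P[...,2]>.05)&(P[...,2]<.14)]; 
    r=cv2.minAreaRect((q[:,:2]*1000).astype(np.float32)); print('mach',len(q),r,cv2.boxPoints(r).tolist())
    t=P[near&(P[...,2]>.1)&(P[...,2]<.14)]; print('dome',len(t),t.mean(0),t.max(0))
for n,(x,y,w,hh) in {'top':(270,170,190,160),'scene':(150,190,250,170)}.items():
    im=np.load(n+'0.npz')['img'][y:y+hh,x:x+w,::-1]
    cv2.imwrite('pics/'+n+'c.png',cv2.resize(im,None,fx=3.2,fy=3.2,interpolation=cv2.INTER_CUBIC))
E
```

```text
top depth valid 0.9960904947916667
blue [390.98080279 257.64397906] [376 243  30  30 573] ray [ 0.48707799 -0.18703005  0.02      ] zmax [0.02684452 0.05987172]
  hub 85 [ 0.48628464 -0.18753836  0.05428443] ((486.48779296875, -187.69955444335938), (26.374773025512695, 25.918804168701172), 51.06867599487305)
blue [433.33614865 263.50675676] [418 249  31  30 592] ray [ 0.4691243  -0.31219032  0.02      ] zmax [0.02663058 0.06079625]
  hub 80 [ 0.46795501 -0.31330815  0.05454456] ((468.4449462890625, -312.94158935546875), (24.699073791503906, 26.050504684448242), 89.19088745117188)
blue [410.36573311 307.67710049] [395 293  31  30 607] ray [ 0.33927292 -0.24237017  0.02      ] zmax [0.02714793 0.05983818]
  hub 87 [ 0.33896286 -0.24282447  0.05427805] ((338.6878967285156, -242.76690673828125), (26.30415916442871, 26.10039520263672), 8.745865821838379)
green [181.58181818  74.05454545] [179  65   6  21  55] [1.02908097 0.428273   0.067     ] [1.02890702 0.42699728 0.07091799] ((181.44322204589844, 75.07423400878906), (20.353212356567383, 3.238011360168457), 82.40535736083984)
green [312
[... 2381 characters left out ...]
7027271] ((558.2000122070312, 236.40000915527344), (28.46049690246582, 3.7947328090667725), 18.43494987487793)
green [116.31724138 351.02068966] [105 336  22  29 145] [ 0.3875345  -0.49089217  0.067     ] [ 0.36057546 -0.48974779  0.0203162 ] ((114.90540313720703, 349.93243408203125), (25.153045654296875, 20.2210750579834), 80.53767395019531)
mach 3454 ((436.67559814453125, 46.83472442626953), (164.02845764160156, 416.8468017578125), 80.94135284423828) [[217.93894958496094, -1.3413009643554688], [629.5867309570312, -66.9719009399414], [655.4122314453125, 95.01074981689453], [243.76446533203125, 160.641357421875]]
dome 1575 [0.54689153 0.01519133 0.11701258] [0.62984009 0.08266109 0.13972474]
```

View pics/topc.png

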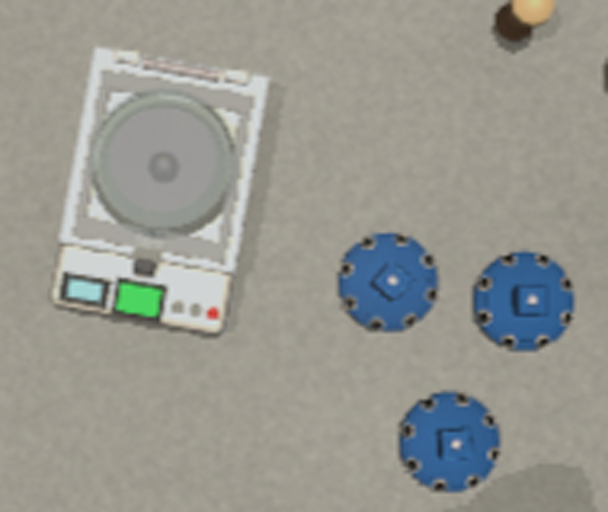

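View pics/scenec.png

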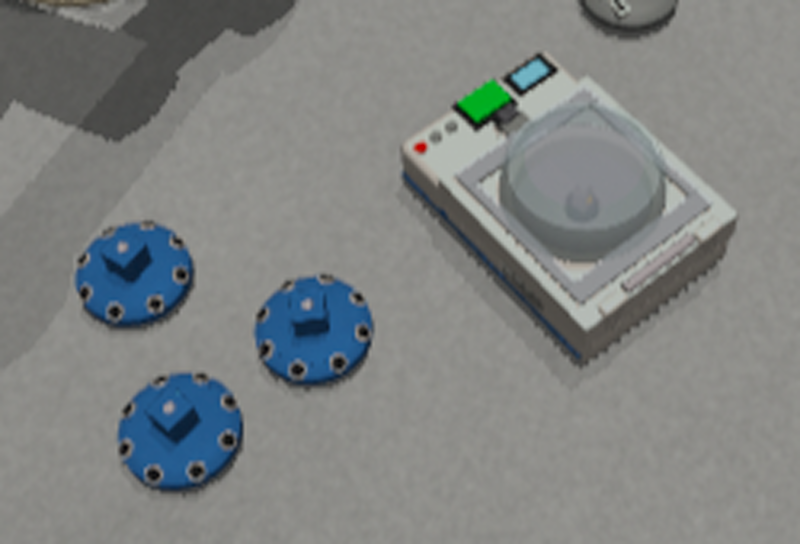

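```bash
cat >> h.py <<'E'
def go(x,y,z,yaw):
    "tool-frame shift units and turn to bring the TCP to x,y,z with tool-x yaw (deg)"
    from scipy.spatial.transform import Rotation as Ro
    s=manip.get_state(); M=Ro.from_quat(np.roll(s['ee_rot'],-1)).as_matrix()
    cur=np.degrees(np.arctan2(M[1,0],M[0,0])); t=(cur-yaw+90)%180-90
    print('t',round(s['clock'],2),'at',s['position'].round(4),'yaw',round(cur,2),'tilt',M[:2,2].round(4),'F',s['contact_force'].round(1),'w',round(s['width'],4))
    print('->',((np.array([x,y,z])-s['position'])@M/.04).round(3),'turn',round(t/10,3))
E
python3 -c "
from h import *
go(.471,.043,.15,-9.4)"
```

```text
t 0.1 at [ 0.2258 -0.5283  0.2305] yaw 23.14 tilt [-0.0004  0.0016] F [-0.  -0.6 -1. ] w 0.0854
-> [ 11.249 -10.722   2.033] turn 3.254
```

Request:
play_rows([
  [11.25,-10.72,0.5,3.25,0],
  [11.25,-10.72,0.5,3.25,0],
  [11.25,-10.72,0.5,3.25,0],
  [11.25,-10.72,0.5,3.25,0],
  [11.25,-10.72,0.5,3.25,0],
])

```text
clock: 0.72
position: [0.3483, -0.2432, 0.2211]
ee_rot: [-0.0, 0.997, -0.082, 0.0]
contact_force: [0.7, -0.0, -0.1]
width: -0.0001
gripper_force: 0.0
```

```bash
python3 -c "
from h import *
go(.471,.043,.13,-9.4)"
```

```text
t 0.72 at [ 0.3483 -0.2432  0.2211] yaw -9.42 tilt [0.0003 0.0002] F [ 0.7 -0.  -0.1] w -0.0001
-> [ 1.855 -7.559  2.28 ] turn -0.002
```

Request:
play_rows([
  [1.85,-7.56,2.0,0,0],
  [1.85,-7.56,2.0,0,0],
  [1.85,-7.56,2.0,0,0],
  [1.85,-7.56,2.0,0,0],
  [1.85,-7.56,2.0,0,0],
])

```text
clock: 1.35
position: [0.4672, 0.0352, 0.143]
ee_rot: [0.0, 0.997, -0.081, 0.0]
contact_force: [0.2, -0.7, 0.1]
width: -0.0001
gripper_force: 0.0
```

Request:
play_rows([
  [0,0,0,0,0],
  [0,0,0,0,0],
])

```text
clock: 1.6
position: [0.4663, 0.0331, 0.1433]
ee_rot: [0.0, 0.997, -0.081, -0.001]
contact_force: [-0.2, -1.2, -0.4]
width: 0.0002
gripper_force: 0.0
```

```bash
python3 -c "
from h import *
go(.471,.043,.08,-9.4)"
```

```text
t 1.6 at [0.4663 0.0331 0.1433] yaw -9.29 tilt [-0.0013 -0.0007] F [-0.2 -1.2 -0.4] w 0.0002
-> [ 0.079 -0.264  1.582] turn 0.011
```

Request:
play_rows([
  [0.06,-0.26,1.4,0,0],
  [0.06,-0.26,1.75,0,0],
  [0.06,-0.26,1.9,0,0],
  [0.06,-0.26,1.96,0,0],
  [0.06,-0.26,2.02,0,0],
])

```text
clock: 2.22
position: [0.4681, 0.0424, 0.0641]
ee_rot: [0.0, 0.997, -0.082, -0.002]
contact_force: [-9.5, -0.7, 11.4]
width: 0.0002
gripper_force: 6.0
```

```bash
python3 -c "
from h import *
go(.471,.043,.15,-9.4)
d=grab('top'); P=pts(d); q=P[(abs(P[...,0]-.6)<.13)&(abs(P[...,1]-.02)<.08)]; print(q[:,2].max(), np.percentile(q[:,2],[50,90,98]))"
```

```text
t 2.23 at [0.4681 0.0424 0.0641] yaw -9.39 tilt [-0.005  -0.0005] F [-9.5 -0.7 11.4] w 0.0002
-> [ 0.058 -0.023 -2.147] turn 0.001
0.47392440651610085 [0.11226197 0.46130554 0.46769078]
```

Request:
play_rows([
  [-0.15,0,-0.3,0,0],
  [-0.15,0,-0.5,0,0],
  [-0.15,0,-0.5,0,0],
])

```text
clock: 2.65
position: [0.4665, 0.044, 0.0844]
ee_rot: [-0.0, 0.997, -0.082, 0.002]
contact_force: [0.1, -0.0, -0.4]
width: 0.0002
gripper_force: 0.0
```

```bash
python3 - <<'E'
from h import *
go(.467,.043,.15,-9.4)
d=grab('scene'); cv2.imwrite('pics/s1.png',cv2.resize(d['img'][150:330,240:420,::-1],None,fx=3.2,fy=3.2,interpolation=cv2.INTER_CUBIC))
# height profile along machine axis from the initial scene view (tongue vs paddle)
d=dict(np.load('scene0.npz')); P=pts(d); a=np.radians(-9.4); e=np.array([np.cos(a),np.sin(a)]); o=np.array([.471,.0427])
r=(P[...,:2]-o); s=r@e; w=r@np.array([-e[1],e[0]])
for k in range(-24,44,4):
    m=(abs(s*1000-k)<2)&(abs(w)<.01)&(P[...,2]>.03); print(k,(P[m][:,2]*1000).round().astype(int).tolist(), d['img'][m].mean(0).round().tolist())
E
```

```text
t 2.65 at [0.4665 0.044  0.0844] yaw -9.37 tilt [ 0.0043 -0.0003] F [ 0.1 -0.  -0.4] w 0.0002
-> [ 0.023  0.021 -1.641] turn 0.003
-24 [] [nan, nan, nan]
-20 [] [nan, nan, nan]
-16 [67] [116.0, 148.0, 118.0]
-12 [69, 71, 67, 67, 68, 68, 68, 66, 65, 67] [51.0, 164.0, 72.0]
-8 [67, 69, 67, 70, 69, 68] [0.0, 173.0, 33.0]
-4 [67, 69, 70, 70, 68, 68, 70, 68, 67, 66, 67] [0.0, 174.0, 32.0]
0 [70, 70, 69, 70, 68, 64, 68, 67, 66] [0.0, 174.0, 32.0]
4 [68, 65, 70, 65, 70, 70, 67] [0.0, 174.0, 33.0]
8 [69, 68, 72, 67, 70, 66, 68, 65, 66, 59, 61, 56] [1.0, 147.0, 30.0]
12 [68, 66, 70, 69, 65, 63, 68, 63, 62, 65, 58, 59, 59, 57] [8.0, 104.0, 25.0]
16 [60, 60, 60] [76.0, 78.0, 75.0]
20 [59, 59, 60] [133.0, 135.0, 129.0]
24 [80, 79, 76, 77, 79, 76, 74, 70, 58, 57, 59] [61.0, 62.0, 59.0]
28 [82, 81, 84, 79, 83, 79, 81, 75, 69, 57, 58, 58] [72.0, 72.0, 71.0]
32 [83, 82, 81, 81, 81, 80, 80, 80, 76, 81, 77, 77, 76] [72.0, 72.0, 73.0]
36 [80, 79, 76, 80, 78, 78, 76, 75, 79, 75, 76] [88.0, 88.0, 86.0]
40 [78, 78, 80, 77, 72, 75, 77, 74, 80, 76] [109.0, 110.0, 105.0]<stdin>:8: RuntimeWarning: Mean of empty slice.
  ret = um.true_divide(
```

View pics/s1.png

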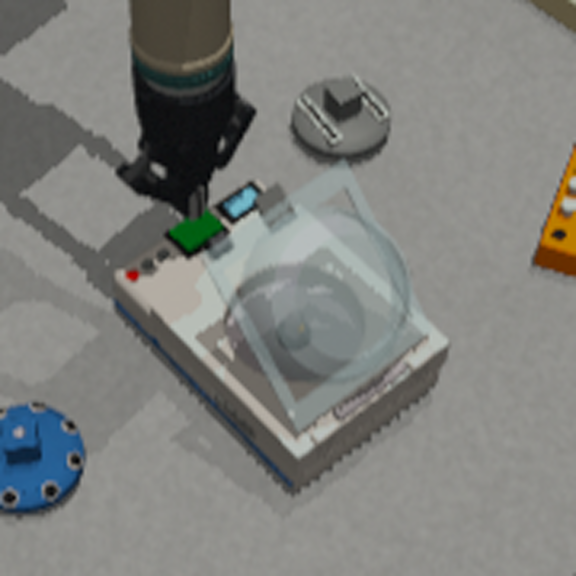

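The lid is swinging up (clear plate rising at about (310,290)), and the hand is in front of it. I move on to the rotor.

```bash
python3 -c "
from h import *
go(.469,-.3125,.12,0)"
```

```text
t 2.7 at [0.466  0.044  0.0837] yaw -9.37 tilt [ 0.0028 -0.0002] F [ 0.1 -0.1 -0.1] w -0.0
-> [ 1.528  8.781 -0.904] turn -0.937
```

Request:
play_rows([
  [-0.3,0,-1.2,0,0],
  [-0.3,0,-1.2,0,0],
  [-0.3,0,-1.2,0,0],
  [-0.3,0,-1.2,0,0],
  [-0.3,0,-1.2,0,0],
])

```text
clock: 3.32
position: [0.4526, 0.046, 0.1298]
ee_rot: [0.0, 0.997, -0.082, -0.001]
contact_force: [0.1, -0.1, 0.4]
width: 0.0
gripper_force: 0.0
```

```bash
python3 -c "
from h import *
go(.469,-.3125,.10,0)"
```

```text
t 3.33 at [0.4526 0.046  0.1298] yaw -9.37 tilt [-0.002  0.   ] F [ 0.1 -0.1  0.4] w 0.0
-> [1.864 8.777 0.745] turn -0.937
```

Request:
play_rows([
  [1.86,8.78,0.4,-0.94,70],
  [1.86,8.78,0.4,-0.94,70],
  [1.86,8.78,0.4,-0.94,70],
  [1.86,8.78,0.4,-0.94,70],
  [1.86,8.78,0.4,-0.94,70],
])

```text
clock: 3.95
position: [0.4668, -0.2625, 0.1165]
ee_rot: [-0.0, 1.0, 0.0, -0.0]
contact_force: [0.0, -0.2, 0.2]
width: 0.0701
gripper_force: 0.0
```

Request:
play_rows([
  [0,0,0,0,60],
  [0,0,0,0,60],
])

```text
clock: 4.2
position: [0.4664, -0.2599, 0.1163]
ee_rot: [-0.001, 1.0, -0.0, -0.001]
contact_force: [0.5, 0.1, 0.4]
width: 0.0598
gripper_force: 0.0
```

```bash
python3 - <<'E'
from h import *
go(.469,-.3125,.031,0)
d=grab('top'); save(d,'top2.png'); np.savez('top2.npz',**d)
cv2.imwrite('pics/top2c.png',cv2.resize(d['img'][120:300,270:460,::-1],None,fx=3.2,fy=3.2,interpolation=cv2.INTER_CUBIC))
d=grab('scene');np.savez('scene2.npz',**d)
cv2.imwrite('pics/scene2c.png',cv2.resize(d['img'][195:320,260:400,::-1],None,fx=5,fy=4.8,interpolation=cv2.INTER_CUBIC))
E
```

```text
t 4.2 at [ 0.4664 -0.2599  0.1163] yaw -0.03 tilt [-0.0018  0.0019] F [0.5 0.1 0.4] w 0.0598
-> [0.07  1.318 2.129] turn -0.003
```

View pics/top2c.png

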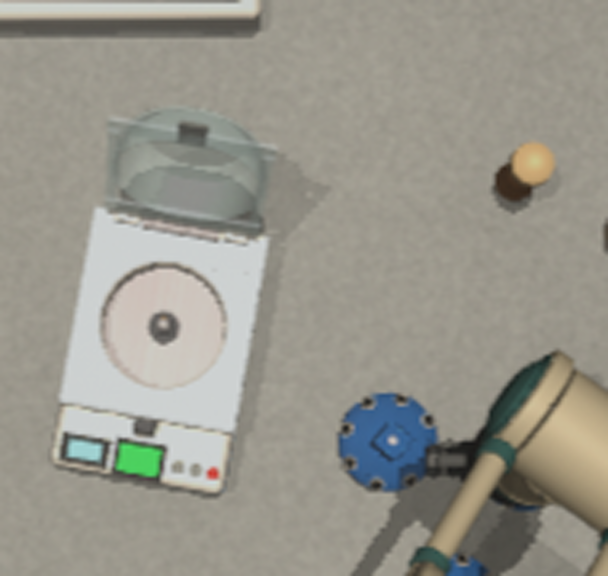

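View pics/scene2c.png

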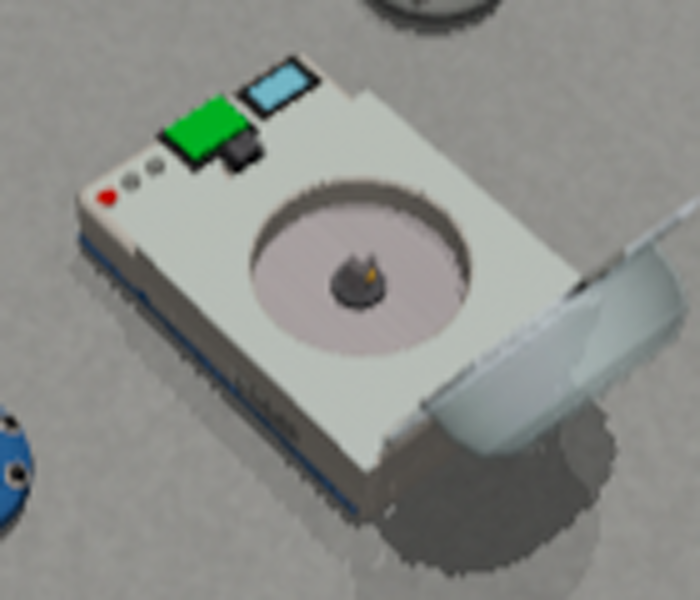

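The lid stands fully open. The top crop shows the bowl at (163,326) and the spindle at (163,326); the scene crop shows the drive at (358,275) with the brass ball at (371,272). I lower onto the hub and measure the spindle.

Request:
play_rows([
  [0.07,1.32,0.6,0,60],
  [0.07,1.32,1.2,0,60],
  [0.07,1.32,1.2,0,60],
])

```text
clock: 4.68
position: [0.4687, -0.3108, 0.0676]
ee_rot: [-0.002, 1.0, 0.001, -0.002]
contact_force: [-1.0, 0.2, -0.3]
width: 0.0598
gripper_force: 0.0
```

```bash
python3 - <<'E'
from h import *
go(.469,-.3125,.031,0)
a=np.radians(-9.4)
for n in('top','scene'):
    d=dict(np.load(n+'2.npz')); im=d['img'].astype(float); hsv=cv2.cvtColor(d['img'],cv2.COLOR_RGB2HSV)
    cam=-d['t']@d['R']
    up=lambda X:(lambda c:(c[0]/c[2]*d['fx']+d['cx'],c[1]/c[2]*d['fy']+d['cy']))(d['R']@np.array(X)+d['t'])
    u,v=[int(round(k)) for k in up([.593,.023,.052])]; print(n,u,v)
    x0,y0=u-12,v-14; g=hsv[y0:y0+26,x0:x0+24]
    # dark collar + drive
    m=(hsv[...,2]<125).astype(np.uint8); m[:y0]=0;m[y0+26:]=0;m[:,:x0]=0;m[:,x0+24:]=0
    k,l,s,c=cv2.connectedComponentsWithStats(m)
    for i in range(1,k):
        if s[i,4]>10: print('dark',c[i],s[i],ray(d,*c[i],.052),ray(d,*c[i],.06))
    print(hsv[v-10:v+8,u-8:u+9,2])
    sat=((hsv[...,0]>8)&(hsv[...,0]<30)&(hsv[...,1]>90)); 
    for (q,p) in np.argwhere(sat[y0:y0+26,x0:x0+24]): print('brass',p+x0,q+y0,d['img'][q+y0,p+x0],ray(d,p+x0,q+y0,.064).round(4))
    # floor ellipse / machine outline
    g=cv2.cvtColor(d['img'],cv2.COLOR_RGB2GRAY)
    P=pts(d); fl=((P[...,2]<.06)&(P[...,2]>.035)&(np.hypot(P[...,0]-.593,P[...,1]-.023)<.062)); q=P[fl]; print('floor',q.mean(0),q.min(0),q.max(0))
    gm=(cv2.inRange(hsv,(45,120,80),(75,255,255))>0)&(np.hypot(P[...,0]-.47,P[...,1]-.043)<.05)
    pv,pu=np.argwhere(gm).mean(0); print('paddle',ray(d,pu,pv,.067))
    dk=((P[...,2]>.062)&(P[...,2]<.08)&(np.hypot(P[...,0]-.57,P[...,1]-.023)<.13)&(P[...,0]<.67)).astype(np.uint8)
    if n=='top':
        w=np.argwhere(dk)[:,::-1]; pl=np.array([ray(d,*t,.07)[:2] for t in w]);r=cv2.minAreaRect((pl*1000).astype(np.float32)); print('deck',r)
E
```

```text
t 4.67 at [ 0.4687 -0.3108  0.0676] yaw 0.11 tilt [-0.0037  0.0035] F [-1.   0.2 -0.3] w 0.0598
-> [0.012 0.045 0.914] turn 0.011
top 320 221
dark [320.76923077 222.25      ] [317 218   9   9  52] [0.59034939 0.02042982 0.052     ] [0.58955648 0.02035278 0.06      ]
[[205 205 205 205 205 204 205 205 205 205 204 205 205 204 205 205 204]
 [205 205 205 205 205 205 205 204 204 205 205 205 205 205 205 205 205]
 [205 205 205 205 205 204 205 205 204 205 205 204 205 205 205 205 205]
 [205 205 205 205 204 205 205 205 205 205 205 204 205 205 205 205 205]
 [205 205 205 205 205 205 205 205 204 205 205 205 205 205 205 205 205]
 [205 205 205 205 205 205 205 203 197 198 200 202 205 205 205 205 205]
 [205 205 205 205 205 200 192 178 155 155 167 181 199 205 205 205 205]
 [205 204 205 205 203 175 125 102 106 107 104 120 168 200 205 205 205]
 [205 205 205 204 188 141 103 110 140 143 114 101 119 173 203 205 205]
 [205 205 205 205 170 113 103 136 173 171 131  93  98 146 192 205 205]
 [205 205 205 202 161 103 103 142 184 185 141  93  96 124 177 205 205]
 [204 205 205 195 151 104 103 115 135 143 121  92  9
[... 1835 characters left out ...]
64 163]
 [166 167 159  85  53  62  68  68  69  68  69  48 108 164 166 166 165]
 [164 165 167 131  98  50  50  52  53  45  77 132 151 165 166 166 165]
 [165 165 166 159 150 135 118  97  95 131 140 165 166 164 164 166 166]
 [165 166 164 165 167 166 158 150 150 165 165 166 167 166 163 165 165]]
brass 334 251 [141 110  52] [0.5971 0.0247 0.064 ]
brass 333 252 [112  91  55] [0.597  0.0207 0.064 ]
brass 334 252 [149 114  35] [0.599  0.0223 0.064 ]
brass 333 253 [95 75 46] [0.5989 0.0183 0.064 ]
brass 334 253 [101  77  43] [0.6009 0.0199 0.064 ]
floor [0.58548719 0.03003823 0.04728044] [ 0.53468028 -0.02253538  0.0396722 ] [0.63974184 0.08020378 0.05994407]
paddle [0.47131495 0.04280738 0.067     ]
```

Request:
play_rows([
  [0.01,0.04,0.5,0,60],
  [0.01,0.04,0.88,0,60],
  [0.01,0.04,0.88,0,60],
])

```text
clock: 5.05
position: [0.4698, -0.3134, 0.0335]
ee_rot: [-0.001, 1.0, 0.001, -0.001]
contact_force: [-0.2, 1.2, 0.4]
width: 0.0598
gripper_force: 0.0
```

```bash
python3 -c "
from h import *
go(.469,-.3125,.031,0)"
```

```text
t 5.05 at [ 0.4698 -0.3134  0.0335] yaw 0.1 tilt [-0.0016  0.0014] F [-0.2  1.2  0.4] w 0.0598
-> [-0.02  -0.023  0.062] turn 0.01
```

Request:
play_rows([
  [-0.01,-0.02,0,0,10],
  [-0.01,-0.02,0,0,10],
  [-0.01,-0.02,0,0,10],
  [-0.01,-0.02,0,0,10],
], newtons=70)

```text
clock: 5.55
position: [0.4705, -0.3144, 0.035]
ee_rot: [0.0, 1.0, 0.0, 0.001]
contact_force: [-0.9, 1.9, 6.2]
width: 0.0245
gripper_force: 72.5
```

```bash
python3 -c "
from h import *
go(.469,-.3125,.031,0)"
```

```text
t 5.55 at [ 0.4705 -0.3144  0.035 ] yaw 0.02 tilt [ 0.0016 -0.001 ] F [-0.9  1.9  6.2] w 0.0245
-> [-0.037 -0.047  0.101] turn 0.002
```

Request:
play_rows([
  [0,0,-1,0,10],
  [0,0,-2,0,10],
  [0,0,-3,0,10],
  [0,0,-3.5,0,10],
  [0,0,-3.5,0,10],
])

```text
clock: 6.18
position: [0.4705, -0.3147, 0.1753]
ee_rot: [0.001, 1.0, 0.0, 0.001]
contact_force: [-0.6, -0.0, -1.6]
width: 0.0248
gripper_force: 71.5
```

```bash
python3 - <<'E'
from h import *
go(.5925,.020,.16,5)
d=grab('scene'); save(d,'s3.png')
E
```

```text
t 6.17 at [ 0.4705 -0.3147  0.1753] yaw 0.03 tilt [ 0.0026 -0.0025] F [-0.6 -0.  -1.6] w 0.0248
-> [ 3.054 -8.367  0.37 ] turn -0.497
```

View pics/s3.png

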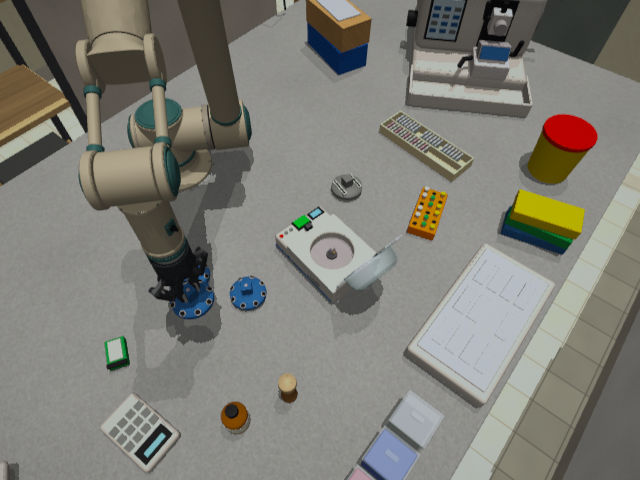

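The rotor hangs in the gripper at about (190,295), and the lid is open at (372,268). I carry it over the spindle.

Request:
play_rows([
  [1,-2.8,0,-0.5,10],
  [2,-5.6,0,-0.5,10],
  [2.8,-7.4,0,-0.5,10],
  [3.0,-8.2,0,-0.5,10],
  [3.0,-8.36,0,-0.5,10],
])

```text
clock: 6.85
position: [0.5754, -0.0182, 0.1718]
ee_rot: [-0.0, 0.999, 0.044, -0.002]
contact_force: [0.5, -0.4, -1.3]
width: 0.0246
gripper_force: 71.5
```

Request:
play_rows([
  [0,0,0,0,10],
  [0,0,0,0,10],
  [0,0,0,0,10],
])

```text
clock: 7.22
position: [0.5752, -0.0214, 0.1731]
ee_rot: [0.0, 0.999, 0.043, -0.001]
contact_force: [-0.4, -0.5, -0.8]
width: 0.0246
gripper_force: 71.4
```

```bash
python3 - <<'E'
from h import *
go(.5925,.020,.16,5)
s=manip.get_state()['position']
for n in('top','scene'):
    d=grab(n); save(d,n+'4.png'); np.savez(n+'4.npz',**d); hsv=cv2.cvtColor(d['img'],cv2.COLOR_RGB2HSV)
    m=cv2.inRange(hsv,(98,130,40),(118,255,255)); c=d['R']@s+d['t']; u,v=c[0]/c[2]*d['fx']+d['cx'],c[1]/c[2]*d['fy']+d['cy']
    mm=np.zeros_like(m); cv2.circle(mm,(int(u),int(v)),45,255,-1); m&=mm
    p=np.argwhere(m)[:,::-1]; h=s[2]-.035
    w=np.array([ray(d,*q,h+.014)[:2] for q in p]); print(n,len(p),(u,v),'bbox',p.min(0),p.max(0),'w',w.min(0),w.max(0),cv2.minEnclosingCircle((w*1000).astype(np.float32)))
E
```

```text
t 7.22 at [ 0.5752 -0.0214  0.1731] yaw 4.94 tilt [-0.0018 -0.0004] F [-0.4 -0.5 -0.8] w 0.0246
-> [ 0.522 -0.995  0.326] turn -0.006Traceback (most recent call last):
  File "<stdin>", line 9, in <module>
    return umr_minimum(a, axis, None, out, keepdims, initial, where)
ValueError: zero-size array to reduction operation minimum which has no identity
```

Request:
play_rows([
  [0.52,-1.0,0,0,10],
  [0.52,-1.0,0,0,10],
  [0.52,-1.0,0,0,10],
  [0.52,-1.0,0,0,10],
])

```text
clock: 7.78
position: [0.5927, 0.0203, 0.1739]
ee_rot: [0.0, 0.999, 0.043, -0.0]
contact_force: [0.1, -0.6, -1.7]
width: 0.0244
gripper_force: 71.4
```

```bash
python3 - <<'E'
from h import *
go(.5925,.020,.16,5)
s=manip.get_state()['position']
d=grab('scene'); cv2.imwrite('pics/s5.png',cv2.resize(d['img'][160:300,250:410,::-1],None,fx=4,fy=4,interpolation=cv2.INTER_CUBIC))
np.savez('scene5.npz',**d)
def disc(d,c0,h):
    hsv=cv2.cvtColor(d['img'],cv2.COLOR_RGB2HSV); m=cv2.inRange(hsv,(98,130,40),(118,255,255)); c=d['R']@c0+d['t']; u,v=c[0]/c[2]*d['fx']+d['cx'],c[1]/c[2]*d['fy']+d['cy']
    mm=np.zeros_like(m); cv2.circle(mm,(int(u),int(v)),32,255,-1); m&=mm
    p=np.argwhere(m)[:,::-1]; w=np.array([ray(d,*q,h+.014)[:2] for q in p]); print(len(p),'w',w.min(0),w.max(0),cv2.minEnclosingCircle((w*1000).astype(np.float32)))
disc(dict(np.load('scene0.npz')),np.array([.469,-.3125,.014]),0)
disc(d,s-[0,0,.02],s[2]-.035)
E
```

```text
t 7.78 at [0.5927 0.0203 0.1739] yaw 4.95 tilt [-0.0005 -0.0005] F [ 0.1 -0.6 -1.7] w 0.0244
-> [-0.006  0.008  0.347] turn -0.005
851 w [ 0.42160798 -0.35739902] [ 0.51302227 -0.26694823] ((467.99249267578125, -311.7679748535156), 46.50520324707031)
584 w [ 0.55067539 -0.02534021] [0.63701005 0.067736  ] ((591.83251953125, 21.321744918823242), 46.97854232788086)
```

View pics/s5.png

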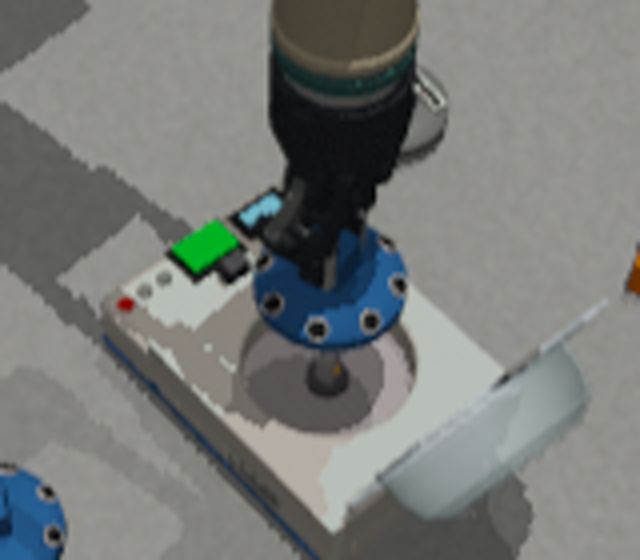

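The scene crop shows the rotor at (331,290) directly above the spindle at (328,378), roughly centred. I descend and feel for contact.

Request:
play_rows([
  [-0.01,0.02,0.7,0,10],
  [-0.01,0.02,1.2,0,10],
  [-0.01,0.02,1.4,0,10],
  [-0.01,0.02,1.5,0,10],
  [-0.01,0.02,1.6,0,10],
])

```text
clock: 8.45
position: [0.5935, 0.0205, 0.1105]
ee_rot: [0.0, 0.999, 0.044, 0.001]
contact_force: [-0.9, -0.5, -2.1]
width: 0.0251
gripper_force: 71.4
```

```bash
python3 - <<'E'
from h import *
go(.592,.0195,.087,5)
d=grab('scene'); cv2.imwrite('pics/s6.png',cv2.resize(d['img'][190:310,260:400,::-1],None,fx=4,fy=4,interpolation=cv2.INTER_CUBIC))
E
```

```text
t 8.45 at [0.5935 0.0205 0.1105] yaw 5.03 tilt [ 0.0017 -0.0003] F [-0.9 -0.5 -2.1] w 0.0251
-> [-0.04   0.022  0.588] turn 0.003
```

Request:
play_rows([
  [-0.02,0.01,0.05,0,10],
  [-0.02,0.01,0.1,0,10],
  [-0.02,0.01,0.15,0,10],
  [-0.02,0.01,0.2,0,10],
])

```text
clock: 9.0
position: [0.5927, 0.0207, 0.1024]
ee_rot: [-0.0, 0.999, 0.044, 0.001]
contact_force: [0.3, 1.7, -0.2]
width: 0.0244
gripper_force: 71.6
```

Request:
play_rows([
  [0,0,0.05,0,10],
  [0,0,0.1,0,10],
  [0,0,0.15,0,10],
  [0,0,0.15,0,10],
])

```text
clock: 9.5
position: [0.5939, 0.0209, 0.0968]
ee_rot: [-0.0, 0.999, 0.044, 0.002]
contact_force: [3.1, 4.0, 4.7]
width: 0.0243
gripper_force: 72.2
```

Request:
play_rows([
  [0.02,-0.03,0.05,0,10],
  [0.02,-0.03,0.1,0,10],
  [0.02,-0.03,0.15,0,10],
  [0.02,-0.03,0.15,0,10],
])

```text
clock: 10.0
position: [0.5927, 0.021, 0.0888]
ee_rot: [0.001, 0.999, 0.044, -0.0]
contact_force: [3.7, 0.3, -7.3]
width: 0.0244
gripper_force: 70.8
```

Request:
play_rows([
  [0,0,0.05,0,10],
  [0,0,0.1,0,10],
  [0,0,0.15,0,10],
  [0,0,0.15,0,10],
])

```text
clock: 10.5
position: [0.5928, 0.021, 0.0869]
ee_rot: [0.001, 0.999, 0.044, 0.001]
contact_force: [-2.0, 0.8, 14.9]
width: 0.0246
gripper_force: 73.8
```

Request:
play_rows([
  [0,0,0.05,0,10],
  [0,0,0.1,0,10],
  [0,0,0.1,0,10],
])

```text
clock: 10.88
position: [0.593, 0.021, 0.0867]
ee_rot: [0.001, 0.999, 0.044, 0.002]
contact_force: [-7.6, 0.0, 35.1]
width: 0.0245
gripper_force: 76.5
```

Request:
play_rows([
  [0,0,-0.1,0,10],
  [0,0,-0.2,0,10],
  [0,0,-0.2,0,55],
  [0,0,-0.2,0,55],
  [0,0,-0.2,0,55],
])

```text
clock: 11.5
position: [0.5922, 0.0215, 0.0874]
ee_rot: [-0.0, 0.999, 0.044, -0.001]
contact_force: [0.4, -0.5, -0.3]
width: 0.055
gripper_force: 0.0
```

```bash
python3 -c "
from h import *
go(.592,.0195,.087,5)"
```

```text
t 11.5 at [0.5922 0.0215 0.0874] yaw 5.04 tilt [-0.0017 -0.    ] F [ 0.4 -0.5 -0.3] w 0.055
-> [-0.009  0.05   0.009] turn 0.004
```

Request:
play_rows([
  [0,0,-0.3,0,55],
  [0,0,-1,0,55],
  [0,0,-2,0,55],
  [0,0,-3,0,55],
  [0,0,-3,0,55],
])

```text
clock: 12.12
position: [0.5952, 0.0214, 0.2127]
ee_rot: [0.001, 0.999, 0.044, 0.004]
contact_force: [-0.3, -0.5, 0.5]
width: 0.0551
gripper_force: 0.0
```

Request:
play_rows([
  [-1,1.5,-0.3,0,55],
  [-2,3,-0.3,0,55],
  [-3,4.5,-0.3,0,55],
  [-3,6,-0.3,0,55],
  [-3,6,-0.3,0,55],
])

```text
clock: 12.75
position: [0.4929, -0.2311, 0.2195]
ee_rot: [0.0, 0.999, 0.042, -0.0]
contact_force: [-0.2, 1.0, 0.1]
width: 0.0549
gripper_force: 0.0
```

```bash
python3 - <<'E'
from h import *
go(.592,.0195,.087,5)
a=np.radians(-10)
ims=[]
for n,(x,y,w,h) in {'top':(260,130,190,190),'scene':(230,170,190,190)}.items():
    d=grab(n); P=pts(d); ims.append(cv2.resize(d['img'][y:y+h,x:x+w,::-1],(400,400),interpolation=cv2.INTER_CUBIC))
    r=np.hypot(P[...,0]-.5925,P[...,1]-.02)
    print(n,'hub top z',np.percentile(P[(r<.011)][:,2],[10,50,90]),'disc',np.median(P[(r>.02)&(r<.03)][:,2]))
cv2.imwrite('pics/end.png',np.hstack(ims))
E
```

```text
t 12.75 at [ 0.4929 -0.2311  0.2195] yaw 4.84 tilt [-0.001  -0.0006] F [-0.2  1.   0.1] w 0.0549
-> [ 3.    -6.035  3.305] turn -0.016
top hub top z [0.10289261 0.1060916  0.10968664] disc 0.07826405092415728
scene hub top z [0.0992173  0.10799505 0.11056283] disc 0.08034487326236404
```

View pics/end.png

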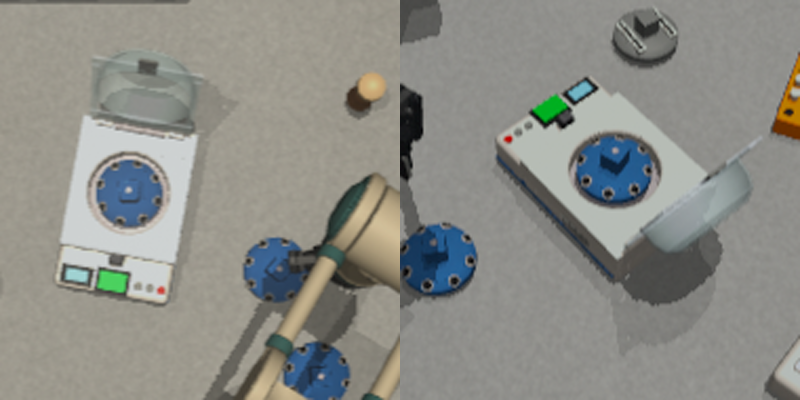

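The rotor sits level in the bowl ((128,190) on the left, (614,168) on the right). The hub top is at about 107 mm against 108 expected when home, the lid is open, and the hand is clear.

Request:
play_rows([
  [0,0,0,0,55],
  [0,0,0,0,55],
  [0,0,0,0,55],
])

```text
clock: 13.22
position: [0.4944, -0.2269, 0.22]
ee_rot: [-0.0, 0.999, 0.045, -0.0]
contact_force: [-0.0, -0.3, 0.7]
width: 0.0551
gripper_force: 0.0
```

```bash
python3 -c "
from h import *
print(manip.sign_off())"
```

```text
the job is handed in; nothing more can be done
None
```

I pressed the paddle and the lid sprang fully open by itself, then pushed the rightmost blue rotor down on the spindle to a hard stop (hub top about 107 mm, 108 expected), let go and handed the job in at 13.2 s; the click itself I could only infer from that stop.

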